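# Close the paint tubs after class

### The arm

A 6-joint arm with a two-finger parallel gripper is mounted at the origin on the work surface. World frame = base frame: x ahead of the robot, y to its left, z up, the work surface at z = 0. Lengths are in m, angles in rad, forces in N, time in s.
With the tool pointing down it reaches from about 0.3 to 0.875 m from the base axis. Payload 6.4 kg.
Tool frame: the origin (TCP) lies where the fingers leave the gripper's body, on its centre line; the fingertips stand 73 mm ahead of it and the grasp point (between the pads) lies 54 mm ahead of it; z points along the fingers, y is the line along which they close (so a half turn about z gives the same grasp; the last joint's range is limited). The gripper opens to 85 mm and grips with 20 to 120 N. Pads are 22 mm wide; open, the fingers measure 114 mm over their backs; the gripper's body (76 mm by 85 mm) begins 54 mm behind the grasp point. The pads swing forward as they close: fully open they stand 13 mm farther back than shut.
Start: joints at [-1.39, 0.181, 1.607, -0, 1.354, -0.206], TCP at [0.217, -0.533, 0.304] pointing down, gripper open.
Joint ranges: [-2.99, 2.99], [-0.89, 2.07], [0.3, 2.58], [-1.14, 4.28], [0, 2.63], [-3.12, 3.12]. Speed limits (rad/s): [2.57, 2.57, 3.01, 3.14, 3.14, 3.14].

### API

Orientations are given as a unit quaternion [w, x, y, z].
In Python, from bench import ctrl gives the robot as it stands.
- The arm moves only by the tool carry_out, never from a script. Its argument "steps" is one flat list of numbers, 7 for each row, row after row: the shift along the tool's x, y, z in m, then the turn, a rotation vector about the tool's x, y, z in rad, then the opening, from 0 (shut) to 1 (fully open). In form: [dx, dy, dz, wx, wy, wz, claw, dx, dy, dz, wx, wy, wz, claw, ...]. A call has 1 to 20 rows; each row is the pose to reach, as a shift and turn from the pose commanded when the call began, along the tool's axes at that moment; what a row does not reach only later rows make up. A row lasts 1/10 s, in which the tool goes at most 50 mm and 8.59 degrees, less where a joint would pass 70% of its speed; a pose out of reach is approached as far as the arm can. A call with a gripper value outside its range is refused whole. The fingers move at their own pace and stop on an object; the grip force is fixed at half the most. Time passes only in rows, so rows that repeat a pose let the fingers close. It gives the time, the measured TCP pose, the force, the opening and the grip force at its end, in the units of the state.
- ctrl.get_obs(): the state, without advancing time (a new reading comes with each control period).
- ctrl.camera(name): name is "scene" or "top" or "wrist"; returns the picture (420x560x3 uint8, red, green, blue); there is no depth.
- ctrl.camera_params(name): a dict with "vertical_fov" (degrees; the focal length in pixels is half the picture's height over the tangent of half this angle, whatever the lens; pixels are square), "cx", "cy" (the principal point, pixels), "cam_to_world" (4x4, takes a point from camera to world coordinates); the wrist camera has in their place "hand_eye" (4x4, takes a point from camera to tool coordinates, whose origin is the TCP and whose axes are the flange's). Camera axes: x right, y down, z forward; pixel columns grow to the right and rows downward; lengths in m; the calibration is good to about 2 mm. A picture is of the moment at which its call begins: read the wrist's pose just before it. camera_params takes no time and is no camera call.
- ctrl.hand_in(): hands the job in; it is judged then, once.
The state is a dict: "time_s": time; "q": joint angles; "dq": joint speeds; "joint_efforts": joint torques, N m; "eef_pos": TCP position; "eef_rot": TCP orientation; "wrist_force": force on the tool from outside, world axes, zero at the start; "torque": the same for the moment, N m; "opening": opening from 0.0 (shut) to 1.0 (fully open); "grasp_force": force on a finger pad.
Only numpy, scipy, OpenCV 4.12 (cv2) and the standard library are available. Lean on these libraries where they do the work, as an engineer would, in place of code of your own. Each camera call takes 0.05 s, during which the arm holds its last target. There are 200 camera calls.

### The job

The painting class is over: with the tips of the closed fingers, gently press down the loose lids of the three white paint tubs until each is fully home, first the largest tub, then the middle-sized one, then the smallest. Only touch the lids: do not pick up, tip or shove the tubs, and leave the glass, palette, brush, palette knife, pen and bottle where they are.

Things in the scene. Friction and masses are not known exactly. Their poses are not given: they have to be found in the camera images.
- tub_large: the large one of three round white plastic paint tubs that differ only in size, standing loose on the table; 100 mm in diameter, 100 mm high to its rim without the lid; origin at the centre of its underside, z up
- large_top (a point): centre of the flat top of the large tub's round grey lid (106 mm in diameter, 5 mm thick, an 8 mm wide stiff rim); 105 mm above the table when home, up to 12 mm higher while proud. The thin middle inside the rim dishes under a finger by 1 mm per 3 N and springs back (this point stays with the rim): push the middle with 7 to 15 N, ending 3 to 5 mm below the home height
- lid_large (a joint): how far the large tub's push-in lid has been pressed down: 0 = 12 mm proud of the rim, 0.012 m = fully home (a hard stop); starts between 0 and 0.004. It slides straight down under about 5 N, does not spring back and stays where it is left; it cannot be pulled off
- tub_middle: the middle one of three round white plastic paint tubs that differ only in size, standing loose on the table; 80 mm in diameter, 80 mm high to its rim without the lid; origin at the centre of its underside, z up
- middle_top (a point): centre of the flat top of the middle tub's round grey lid (86 mm in diameter, 5 mm thick, an 8 mm wide stiff rim); 85 mm above the table when home, up to 12 mm higher while proud. The thin middle inside the rim dishes under a finger by 1 mm per 3 N and springs back (this point stays with the rim): push the middle with 7 to 15 N, ending 3 to 5 mm below the home height
- lid_middle (a joint): how far the middle tub's push-in lid has been pressed down: 0 = 12 mm proud of the rim, 0.012 m = fully home (a hard stop); starts between 0 and 0.004. It slides straight down under about 5 N, does not spring back and stays where it is left; it cannot be pulled off
- tub_small: the small one of three round white plastic paint tubs that differ only in size, standing loose on the table; 60 mm in diameter, 64 mm high to its rim without the lid; origin at the centre of its underside, z up
- small_top (a point): centre of the flat top of the small tub's round grey lid (66 mm in diameter, 5 mm thick, an 8 mm wide stiff rim); 69 mm above the table when home, up to 12 mm higher while proud. The thin middle inside the rim dishes under a finger by 1 mm per 3 N and springs back (this point stays with the rim): push the middle with 7 to 15 N, ending 3 to 5 mm below the home height
- lid_small (a joint): how far the small tub's push-in lid has been pressed down: 0 = 12 mm proud of the rim, 0.012 m = fully home (a hard stop); starts between 0 and 0.004. It slides straight down under about 5 N, does not spring back and stays where it is left; it cannot be pulled off
- jar: loose open water glass, 66 mm in diameter, 85 mm high; origin at the centre of its underside; to be left alone
- palette: loose round white ceramic mixing palette, 170 mm in diameter, 12 mm high; origin at the centre of its underside; to be left alone
- brush: loose paint brush, 170 mm long, lying along its x axis; origin under its middle; to be left alone
- knife: loose palette knife with a dark wooden handle, 190 mm long, lying along its x axis; origin under its middle; to be left alone
- pen: loose white marker pen with a black cap, 132 mm long, 16 mm thick, lying along its x axis; origin under its middle; to be left alone
- bottle: loose clear drinks bottle with a cap, 64 mm in diameter, 150 mm high; origin at the centre of its underside; to be left alone
There are look-alikes about, which are no part of the job. What is shaped like the tub_small but green is not meant.

How it is judged:
By the outcome, as a careful person would: the job done as asked, in the order asked, and still so for the second after the job is handed in, with the robot touching nothing.
It also fails if it takes over 51 s, if anything falls off the work surface, if the arm or the gripper's body presses on something with over 40 N, if the wrist force passes 120 N, or if a joint passes its speed limit or range.

## Working session

There is one attempt and no reset: what is moved stays moved. The work goes in short steps, Python scripts to look and compute and a tool call to move; the robot and the scene stay as the last step left them, time stands still between calls to the robot, and variables do not carry over. Pictures are saved under pics/ and viewed, at most 10 in all, crops included, and the job is handed in when it is done.

Besides the shell and the picture viewer there is one more tool, called after "Emit:" by a JSON object that holds its "fn" and its "kwargs", one argument or row to a line. carry_out: Moves the arm, as the interface text tells. Its arguments: {"type":"object","properties":{"steps":{"type":"array"}},"required":["steps"]}

```bash
mkdir -p pics; python3 - <<'E'
from bench import ctrl
import cv2,numpy as np
np.set_printoptions(precision=4,suppress=True)
o=ctrl.get_obs();print(o)
for n in("top","scene"):
    cv2.imwrite(f"pics/{n}0.png",cv2.cvtColor(ctrl.camera(n),cv2.COLOR_RGB2BGR));print(n,ctrl.camera_params(n))
E
```

```text
{'time_s': 0.0, 'q': array([-1.3903,  0.1816,  1.608 ,  0.    ,  1.3538, -0.2063]), 'dq': array([-0.0002, -0.0006, -0.0009,  0.0011,  0.0002, -0.0001]), 'joint_efforts': array([  0.0007, -44.4871, -35.1335,  -0.0001,   0.009 ,   0.    ]), 'eef_pos': array([ 0.2168, -0.5321,  0.303 ]), 'eef_rot': array([-0.0009,  0.9814,  0.1922,  0.    ]), 'wrist_force': array([ 0.3062, -0.5655,  0.1042]), 'torque': array([-0.0493,  0.0014, -0.0081]), 'grasp_force': 0.0, 'opening': 0.9983584116189734}
top {'vertical_fov': 51.435970172066476, 'cx': 286.61677248419323, 'cy': 197.55815267207706, 'cam_to_world': array([[-0.0243, -0.9932,  0.1137,  0.4547],
       [-0.9995,  0.022 , -0.0211,  0.038 ],
       [ 0.0185, -0.1142, -0.9933,  1.1915],
       [ 0.    ,  0.    ,  0.    ,  1.    ]])}
scene {'vertical_fov': 43.454694872736, 'cx': 276.34524109800213, 'cy': 214.5503621499921, 'cam_to_world': array([[-0.2422,  0.734 , -0.6346,  1.412 ],
       [ 0.9702,  0.1844, -0.157 ,  0.2373],
       [ 0.0018, -0.6537, -0.7568,  1.1017],
       [ 0.    ,  0.    ,  0.    ,  1.    ]])}
```

View pics/top0.png

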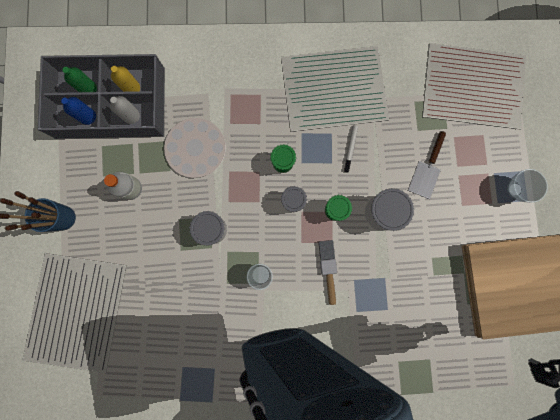

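View pics/scene0.png

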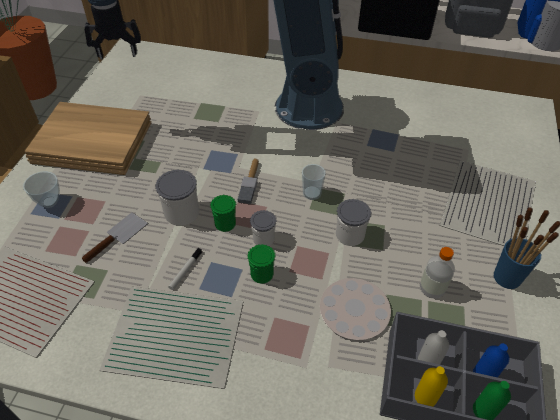

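Grey-lidded candidates in the top view are (392,210) large, (207,228) middle and (293,199) small. The green ones at (283,158) and (338,208) are look-alikes. I'll confirm this in an enlarged crop.

```bash
python3 - <<'E'
import cv2,numpy as np
a=cv2.imread("pics/top0.png")[140:260,180:430]; b=cv2.imread("pics/scene0.png")[150:270,140:390]
a,b=[cv2.resize(i,(625,300),interpolation=cv2.INTER_CUBIC) for i in(a,b)]
cv2.imwrite("pics/crop.png",np.vstack([a,b]))
E
```

```text
(no output)
```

View pics/crop.png

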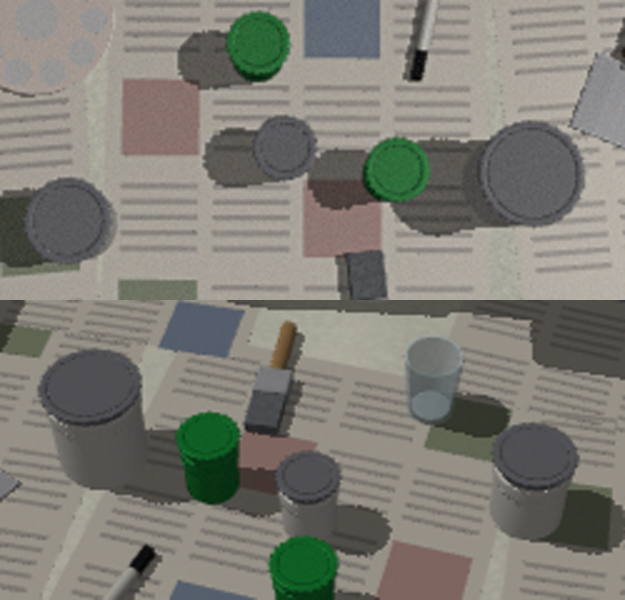

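The crop shows three grey-lidded white tubs. In the top view the lid centres are large (392.4,209.2), middle (206.8,228.4) and small (294,199.2). In the scene view they are (176.4,184.4), (354,212) and (263.6,220.4). Both green tubs are excluded.

```bash
cat >h.py <<'E'
from bench import ctrl
import numpy as np
from scipy.spatial.transform import Rotation as R
np.set_printoptions(precision=4,suppress=True)
def ray(p,u,T):
    f=210/np.tan(np.radians(p["vertical_fov"]/2))
    d=T[:3,:3]@[(u[0]-p["cx"])/f,(u[1]-p["cy"])/f,1]
    return T[:3,3],d/np.linalg.norm(d)
def atz(p,u,T,z):
    o,d=ray(p,u,T); return o+d*(z-o[2])/d[2]
def tri(rs):
    A=sum(np.eye(3)-np.outer(d,d) for o,d in rs); b=sum((np.eye(3)-np.outer(d,d))@o for o,d in rs)
    return np.linalg.solve(A,b)
def tool():
    o=ctrl.get_obs(); q=o["eef_rot"]; return o,R.from_quat([q[1],q[2],q[3],q[0]]).as_matrix()
def to(o,M,p): return M.T@(np.array(p)-o["eef_pos"])
E
python3 - <<'E'
from h import *
o,M=tool()
P={n:ctrl.camera_params(n) for n in("top","scene")}
for n,a,b,z in(("L",(392.4,209.2),(176.4,184.4),.115),("M",(206.8,228.4),(354,212),.095),("S",(294,199.2),(263.6,220.4),.079)):
    r=[(P[c],u,P[c]["cam_to_world"]) for c,u in(("top",a),("scene",b))]
    t=tri([ray(*k) for k in r]);print(n,t,atz(*r[0],z),atz(*r[1],z),to(o,M,[t[0],t[1],.3]))
for g in((283,158),(338,208)): print(atz(P["top"],g,P["top"]["cam_to_world"],.069))
print(M);w=ctrl.camera_params("wrist");print(w)
E
```

```text
L [ 0.5431 -0.2479  0.1101] [ 0.5429 -0.2475  0.115 ] [ 0.5474 -0.2447  0.115 ] [ 0.4094 -0.1401  0.0034]
M [0.5072 0.2172 0.0901] [0.507  0.2164 0.095 ] [0.5116 0.2174 0.095 ] [ 0.5516 -0.5845  0.0042]
S [ 0.5777 -0.0036  0.0743] [ 0.5774 -0.0045  0.079 ] [ 0.5814 -0.0015  0.079 ] [ 0.5336 -0.3533  0.0038]
[0.6877 0.0211 0.069 ]
[ 0.553  -0.1183  0.069 ]
[[ 0.9261  0.3772 -0.0003]
 [ 0.3772 -0.9261  0.0016]
 [ 0.0003 -0.0016 -1.    ]]
{'vertical_fov': 60.80775234919407, 'cx': 282.44569704461435, 'cy': 210.55573967297929, 'hand_eye': array([[-0.0002, -0.9631, -0.2691,  0.0686],
       [ 1.    , -0.0005,  0.0012, -0.0004],
       [-0.0013, -0.2691,  0.9631, -0.0694],
       [ 0.    ,  0.    ,  0.    ,  1.    ]])}
```

Emit:
{"fn": "carry_out", "kwargs": {
  "steps": [0.037,-0.013,0,0,0,0,0,0.074,-0.025,0,0,0,0,0,0.111,-0.038,0,0,0,0,0,0.148,-0.051,0,0,0,0,0,0.185,-0.063,0,0,0,0,0,0.222,-0.076,0,0,0,0,0,0.259,-0.089,0,0,0,0,0,0.296,-0.101,0,0,0,0,0,0.333,-0.114,0,0,0,0,0,0.37,-0.127,0,0,0,0,0,0.409,-0.14,0.02,0,0,0,0,0.409,-0.14,0.04,0,0,0,0,0.409,-0.14,0.06,0,0,0,0,0.409,-0.14,0.06,0,0,0,0,0.409,-0.14,0.06,0,0,0,0]
}}

```text
time_s: 1.6
eef_pos: [0.5427, -0.2485, 0.2437]
eef_rot: [-0.0, 0.981, 0.192, -0.0]
wrist_force: [0.4, -0.7, -0.4]
opening: -0.002
grasp_force: 0.0
```

```bash
python3 - <<'E'
from h import *
import cv2
o,M=tool()
w=ctrl.camera("wrist");cv2.imwrite("pics/w1.png",cv2.cvtColor(w,cv2.COLOR_RGB2BGR))
print(o["eef_pos"],o["wrist_force"],o["opening"],M,to(o,M,[.5431,-.2479,.174]),o["time_s"])
E
```

```text
[ 0.5427 -0.2485  0.2437] [ 0.3701 -0.7403 -0.3514] -0.0023250540953323184 [[ 0.9262  0.3771 -0.0011]
 [ 0.3771 -0.9262  0.0008]
 [-0.0007 -0.0011 -1.    ]] [ 0.0007 -0.0003  0.0697] 1.6
```

View pics/w1.png

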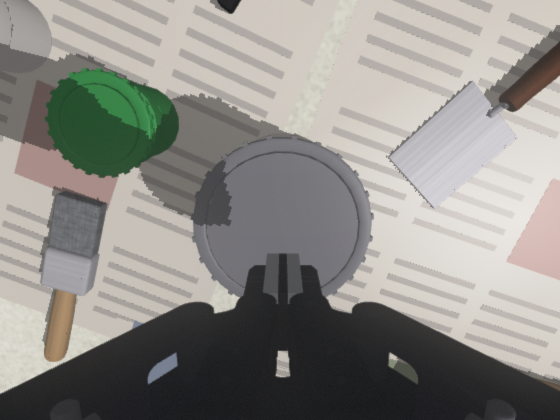

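The lid centre sits about 3 mm ahead of the tips, which is well inside the middle of the lid. Next I press slowly.

Emit:
{"fn": "carry_out", "kwargs": {
  "steps": [0.001,0,0.015,0,0,0,0,0.003,0,0.03,0,0,0,0,0.003,0,0.042,0,0,0,0,0.003,0,0.047,0,0,0,0,0.003,0,0.05,0,0,0,0,0.003,0,0.052,0,0,0,0,0.003,0,0.054,0,0,0,0,0.003,0,0.056,0,0,0,0,0.003,0,0.058,0,0,0,0,0.003,0,0.06,0,0,0,0,0.003,0,0.062,0,0,0,0,0.003,0,0.064,0,0,0,0,0.003,0,0.066,0,0,0,0,0.003,0,0.067,0,0,0,0,0.003,0,0.068,0,0,0,0,0.003,0,0.068,0,0,0,0,0.003,0,0.068,0,0,0,0]
}}

```text
time_s: 3.35
eef_pos: [0.5459, -0.2476, 0.1761]
eef_rot: [0.0, 0.981, 0.192, 0.0]
wrist_force: [0.0, -0.4, 4.6]
opening: -0.002
grasp_force: 2.3
```

Emit:
{"fn": "carry_out", "kwargs": {
  "steps": [0,0,0.001,0,0,0,0,0,0,0.002,0,0,0,0,0,0,0.0025,0,0,0,0,0,0,0.0025,0,0,0,0,0,0,0.0025,0,0,0,0]
}}

```text
time_s: 3.85
eef_pos: [0.5459, -0.2476, 0.1743]
eef_rot: [0.0, 0.981, 0.192, 0.0]
wrist_force: [-2.3, 1.1, 9.3]
opening: 0.003
grasp_force: 4.9
```

Emit:
{"fn": "carry_out", "kwargs": {
  "steps": [0,0,0.0004,0,0,0,0,0,0,0.0004,0,0,0,0,0,0,-0.01,0,0,0,0,0,0,-0.035,0,0,0,0,0,0,-0.06,0,0,0,0,0.012,-0.037,-0.06,0,0,0,0,0.023,-0.074,-0.06,0,0,0,0,0.035,-0.111,-0.06,0,0,0,0,0.046,-0.148,-0.06,0,0,0,0,0.058,-0.185,-0.06,0,0,0,0,0.07,-0.222,-0.06,0,0,0,0,0.081,-0.26,-0.06,0,0,0,0,0.093,-0.297,-0.06,0,0,0,0,0.104,-0.334,-0.06,0,0,0,0,0.116,-0.371,-0.06,0,0,0,0,0.128,-0.408,-0.06,0,0,0,0,0.14,-0.445,-0.06,0,0,0,0,0.14,-0.445,-0.06,0,0,0,0,0.14,-0.445,-0.06,0,0,0,0]
}}

```text
time_s: 5.75
eef_pos: [0.5068, 0.218, 0.2328]
eef_rot: [0.0, 0.981, 0.193, -0.001]
wrist_force: [-0.1, -0.5, 0.4]
opening: 0.0
grasp_force: 0.0
```

```bash
python3 - <<'E'
from h import *
import cv2
o,M=tool()
w=ctrl.camera("wrist");cv2.imwrite("pics/w2.png",cv2.cvtColor(w,cv2.COLOR_RGB2BGR))
print(o["eef_pos"],o["wrist_force"],to(o,M,[.5072,.2172,.154]),o["time_s"])
p=ctrl.camera_params("wrist");H=p["hand_eye"];f=210/np.tan(np.radians(p["vertical_fov"]/2))
c=np.linalg.inv(H)@[0,0,o["eef_pos"][2]-.093,1];print("expected centre px",p["cx"]+f*c[0]/c[2],p["cy"]+f*c[1]/c[2],"px/mm",f/c[2]/1000)
E
```

```text
[0.5068 0.218  0.2328] [-0.1327 -0.5137  0.4316] [0.0001 0.0009 0.0788] 5.75
expected centre px 282.69656147991407 226.447979938259 px/mm 1.6268047918456363
```

View pics/w2.png

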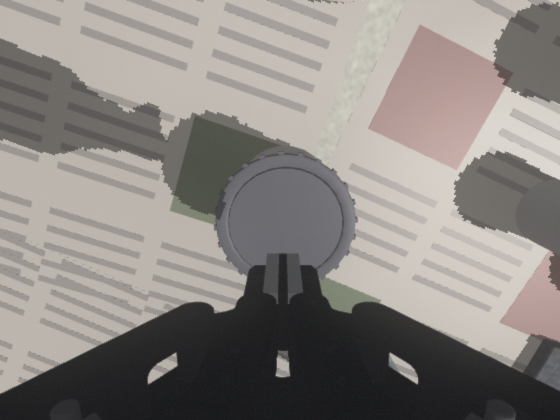

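The middle lid's centre is at (285.5,221) against an expected (283,226). That is about 3 mm off, so I'll correct by 2 mm and press.

Emit:
{"fn": "carry_out", "kwargs": {
  "steps": [0.002,0.001,0.02,0,0,0,0,0.002,0.001,0.04,0,0,0,0,0.002,0.001,0.053,0,0,0,0,0.002,0.001,0.058,0,0,0,0,0.002,0.001,0.06,0,0,0,0,0.002,0.001,0.062,0,0,0,0,0.002,0.001,0.064,0,0,0,0,0.002,0.001,0.066,0,0,0,0,0.002,0.001,0.068,0,0,0,0,0.002,0.001,0.07,0,0,0,0,0.002,0.001,0.072,0,0,0,0,0.002,0.001,0.074,0,0,0,0,0.002,0.001,0.076,0,0,0,0,0.002,0.001,0.077,0,0,0,0,0.002,0.001,0.077,0,0,0,0,0.002,0.001,0.077,0,0,0,0]
}}

```text
time_s: 7.4
eef_pos: [0.5101, 0.2174, 0.1567]
eef_rot: [-0.0, 0.981, 0.192, 0.001]
wrist_force: [1.4, -0.1, 4.7]
opening: 0.002
grasp_force: 2.2
```

Emit:
{"fn": "carry_out", "kwargs": {
  "steps": [0,0,0.001,0,0,0,0,0,0,0.002,0,0,0,0,0,0,0.003,0,0,0,0,0,0,0.003,0,0,0,0,0,0,0.003,0,0,0,0]
}}

```text
time_s: 7.9
eef_pos: [0.5101, 0.2174, 0.1543]
eef_rot: [0.0, 0.981, 0.192, 0.001]
wrist_force: [-1.1, -0.4, 9.7]
opening: -0.003
grasp_force: 4.9
```

Emit:
{"fn": "carry_out", "kwargs": {
  "steps": [0,0,0.0004,0,0,0,0,0,0,0.0004,0,0,0,0,0,0,-0.01,0,0,0,0,0,0,-0.035,0,0,0,0,0,0,-0.06,0,0,0,0,-0.003,0.038,-0.06,0,0,0,0,-0.006,0.076,-0.06,0,0,0,0,-0.009,0.115,-0.06,0,0,0,0,-0.012,0.154,-0.06,0,0,0,0,-0.015,0.192,-0.06,0,0,0,0,-0.019,0.231,-0.06,0,0,0,0,-0.019,0.231,-0.06,0,0,0,0,-0.019,0.231,-0.06,0,0,0,0]
}}

```text
time_s: 9.2
eef_pos: [0.5787, -0.0044, 0.2126]
eef_rot: [-0.001, 0.982, 0.191, -0.001]
wrist_force: [-0.1, 0.5, -0.2]
opening: -0.002
grasp_force: 0.0
```

```bash
python3 - <<'E'
from h import *
import cv2
o,M=tool()
w=ctrl.camera("wrist");cv2.imwrite("pics/w3.png",cv2.cvtColor(w,cv2.COLOR_RGB2BGR))
print(o["eef_pos"],o["wrist_force"],to(o,M,[.5777,-.0036,.138]),o["time_s"])
p=ctrl.camera_params("wrist");H=p["hand_eye"];f=210/np.tan(np.radians(p["vertical_fov"]/2))
c=np.linalg.inv(H)@[0,0,o["eef_pos"][2]-.077,1];print("expected centre px",p["cx"]+f*c[0]/c[2],p["cy"]+f*c[1]/c[2],"px/mm",f/c[2]/1000)
E
```

```text
[ 0.5787 -0.0044  0.2126] [-0.106   0.504  -0.2004] [-0.0005 -0.001   0.0746] 9.2
expected centre px 282.70967808478815 228.6236384024454 px/mm 1.6573437225732521
```

View pics/w3.png

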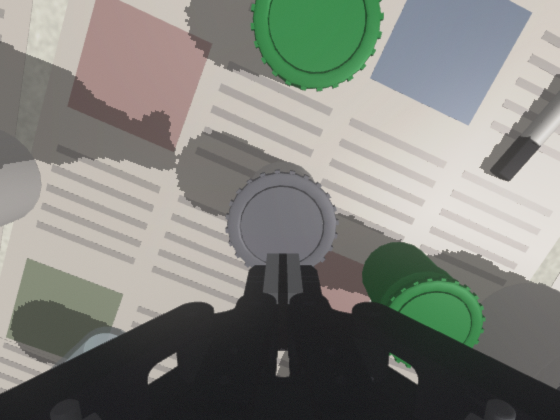

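The small lid's centre is at (282,222) against an expected (283,228.6). I'll correct 2 mm forward and press.

Emit:
{"fn": "carry_out", "kwargs": {
  "steps": [0.002,0,0.02,0,0,0,0,0.002,0,0.04,0,0,0,0,0.002,0,0.051,0,0,0,0,0.002,0,0.055,0,0,0,0,0.002,0,0.057,0,0,0,0,0.002,0,0.059,0,0,0,0,0.002,0,0.061,0,0,0,0,0.002,0,0.063,0,0,0,0,0.002,0,0.065,0,0,0,0,0.002,0,0.067,0,0,0,0,0.002,0,0.069,0,0,0,0,0.002,0,0.071,0,0,0,0,0.002,0,0.072,0,0,0,0,0.002,0,0.073,0,0,0,0,0.002,0,0.073,0,0,0,0,0.002,0,0.073,0,0,0,0]
}}

```text
time_s: 10.85
eef_pos: [0.5815, -0.0031, 0.1407]
eef_rot: [0.0, 0.981, 0.192, 0.001]
wrist_force: [1.7, 1.0, 4.4]
opening: 0.0
grasp_force: 2.2
```

Emit:
{"fn": "carry_out", "kwargs": {
  "steps": [0,0,0.001,0,0,0,0,0,0,0.002,0,0,0,0,0,0,0.003,0,0,0,0,0,0,0.003,0,0,0,0,0,0,0.003,0,0,0,0]
}}

```text
time_s: 11.35
eef_pos: [0.5816, -0.0031, 0.1383]
eef_rot: [0.0, 0.981, 0.192, 0.001]
wrist_force: [-0.4, 0.1, 8.6]
opening: -0.002
grasp_force: 4.9
```

All three presses ended 3.7 mm below home at 9–10 N, so each lid was against its hard stop. I'll lift clear and check.

Emit:
{"fn": "carry_out", "kwargs": {
  "steps": [0,0,0.0004,0,0,0,0,0,0,0.0004,0,0,0,0,0,0,-0.01,0,0,0,0,0,0,-0.035,0,0,0,0,0,0,-0.07,0,0,0,0,0,0,-0.11,0,0,0,0,-0.04,0,-0.15,0,0,0,0,-0.08,0,-0.17,0,0,0,0,-0.12,0,-0.17,0,0,0,0,-0.16,0,-0.17,0,0,0,0,-0.2,0,-0.17,0,0,0,0,-0.2,0,-0.17,0,0,0,0,-0.2,0,-0.17,0,0,0,0]
}}

```text
time_s: 12.65
eef_pos: [0.3952, -0.0787, 0.3072]
eef_rot: [-0.0, 0.982, 0.191, -0.0]
wrist_force: [0.9, 0.2, -0.2]
opening: 0.002
grasp_force: 0.0
```

```bash
python3 - <<'E'
from h import *
import cv2
b=cv2.cvtColor(ctrl.camera("scene"),cv2.COLOR_RGB2BGR);a=cv2.imread("pics/scene0.png")
c=[cv2.resize(i[150:270,140:390],(625,300),interpolation=cv2.INTER_CUBIC) for i in(a,b)]
cv2.imwrite("pics/end.png",np.vstack(c));print(ctrl.get_obs()["wrist_force"])
E
```

```text
[-1.0374  0.0015 -0.5504]
```

View pics/end.png

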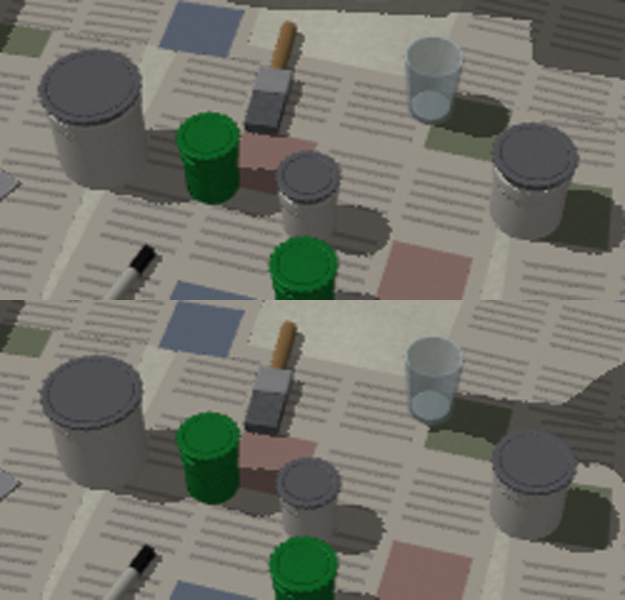

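In the before/after view all three lids now sit lower, by about 6–7 crop pixels each (the large lid's centre went from row 86 to 92). The tubs and everything else in the crop are unmoved.

```bash
python3 -c "from bench import ctrl;print(ctrl.hand_in())"
```

```text
the job is handed in; nothing more can be done
None
```

I pressed the large, middle and small lids in that order; each held 9–10 N about 3.7 mm below home height, so I take them as fully home, nothing else in the final scene crop had moved, and the job is handed in (about 13 s; no verdict was returned).

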